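# Shut and cap the oxygen cylinder

## Task

The oxygen cylinder on the treatment trolley is no longer needed. Reach down through the ring of its valve guard and turn the winged knob clockwise until you feel the valve seat, and snug it finger-tight without over-tightening it. Then fit the grey protective cap fully home in the guard's opening, handle up and flat on the ring, and let go; do not force the cap, lean on the guard or disturb the other things on the trolley.

Things in the scene. Friction and masses are not known exactly. Their poses are not given: they have to be found in the camera images.
- cylinder: Small aluminium oxygen cylinder, 111 mm across, upright in a 126 mm steel foot fixed to the trolley. Its brass valve stands inside a grey plastic guard: a ring 128 mm outside, 100 mm inside, on four posts; the ring's flat top is 272 mm above the trolley top. Origin: centre of the foot's underside, on the trolley top; z up along the valve axis. Does not move.
- guard_mouth (a point): Centre of the round opening of the guard, level with the top of the guard ring (ring 22 mm deep, opening 100 mm across). Axes as the cylinder's.
- knob: Black winged valve knob, sunk in the guard on the cylinder's axis: round skirt 48 mm across, 10 mm high, and on it an upright grip bar 46 mm long (knob's x), 16 mm wide (y), 38 mm high. Origin: under the skirt's centre, 212 mm above the trolley top; bar top 12 mm below the guard ring's top. Turns about the vertical; clockwise from above shuts. Let go, it springs back 1 to 3 degrees and stays.
- knob_grip (a point): On the knob's axis at the height to grip, 246 mm above the trolley top; axes as the knob's. The seat is met 20 to 85 degrees clockwise of the start; nothing seen shows where: feel it. Running free takes 0.06 N m; past the seat it rises 0.14 N m per degree of knob (0.03 per degree of hand: fingertips give). Finger-tight: 0.22 N m (0.05 either way) above free, held half a second; over 0.4 harms it.
- cap: Grey plastic protective cap, loose on the trolley, handle up, about 110 g: a plug 90 mm across, 8 mm deep, a flange 118 mm across, 5 mm thick over it, and an upright handle bar 44 mm long (cap's x), 16 mm wide (y), 38 mm high on top. Origin: centre of the plug's underside. Fully home the flange lies on the guard ring and the origin is 8 mm below the ring's top. Any yaw fits.
- cap_grip (a point): Point on the cap's axis in its handle, 38 mm above the plug's underside (13 mm under the handle's top, 25 mm above the flange): the place to grip. Axes as the cap's.
- gauze: Bystander: white paper gauze pack, 58 x 58 x 22 mm, lying between the places of the cylinder and the cap. Origin under its centre.
- forceps: Bystander: flat steel dressing forceps, 130 mm long, 7 mm high. Origin under its middle.
- kidney_dish: Bystander: steel kidney dish, about 190 x 90 mm, 36 mm high. Origin under its middle.
- disinfectant: Bystander: upright clear plastic bottle, 60 mm across, 150 mm high. Origin under its centre.
- saline: Bystander: glass jar, 52 mm across, 110 mm high, in the steel tray. Origin under its centre.
- dressing_drum: Bystander: steel dressing drum with lid, 100 mm across, 94 mm high, in the steel tray. Origin under its centre.
- swab_box: Bystander: open white box, 100 x 75 x 50 mm, in the steel tray. Origin under its centre.
Mind the look-alikes: they are no part of the job. Leave any blue or pink look-alike of the cap alone.

How it is judged:
On the way:
1. the valve is turned until its knob bears firmly on the seat (finger-tight) (contact force between knob and cylinder above 12 N), for 0.3 s.
At the end, for the whole second after the job is handed in: The valve is still shut: the snugged knob, let go, still bears on its seat (3.5 N or more at its 8 mm lug). The cap is fully home, handle up: plug in the opening, flange flat on the ring (3 mm, 0.05 rad), within 8 mm of the guard's axis, at rest and released (contact force between knob and cylinder above 3.5 N and z of cap in the frame of cylinder between 0.261 and 0.267 m and horizontal distance between cap and cylinder below 0.008 m and angle between cap's own z axis and vertical below 0.05 rad and linear speed of cap below 0.02 m/s); the robot touches nothing.
It fails at once if the valve is over-tightened (0.40 N m on the seat: 50 N on its lug) (contact force between knob and cylinder above 50 N).
It fails at once if the robot leans on or knocks the cylinder or its guard with more than 25 N (contact force between any of the fingers, the arm and cylinder above 25 N).
It fails at once if the cap is slammed or forced (over 70 N on the guard) (contact force between cap and cylinder above 70 N).
It fails at once if another thing on the trolley is moved by more than 30 mm (distance of any of gauze, forceps, kidney_dish, disinfectant, saline, dressing_drum, swab_box from where it was at the start of the episode above 0.03 m).
It also fails if it takes over 67 s, if anything falls off the work surface, if the arm or the gripper's body presses on something with over 40 N, if the wrist force passes 120 N, or if a joint passes its speed limit or range.

## Robot

A 6-joint arm with a two-finger parallel gripper is mounted at the origin on the work surface. World frame = base frame: x ahead of the robot, y to its left, z up, the work surface at z = 0. Lengths are in m, angles in rad, forces in N, time in s.
With the tool pointing down it reaches from about 0.35 to 0.8 m from the base axis. Payload 7.3 kg.
Tool frame: the origin (TCP) lies at the centre of the arm's flange, where the gripper is bolted on; the fingertips stand 173 mm ahead of it and the grasp point (between the pads) lies 155 mm ahead of it (r.grip_depth is the distance from the TCP to the grasp point, in m); z points along the fingers, x is the direction in which the jaws open and shut, and the axes are right-handed (so a half turn about z gives the same grasp; the last joint's range is limited). The gripper opens to 85 mm and grips with 20 to 120 N. Pads are 22 mm wide; open, the fingers measure 114 mm over their backs; the gripper's body (76 mm by 85 mm) begins 54 mm behind the grasp point. The pads swing forward as they close: fully open they stand 13 mm farther back than shut.
Start: joints at [0.963, 0.342, 1.524, -0, 1.275, -0.146], TCP at [0.234, 0.47, 0.405] pointing down, gripper open.
Joint ranges: [-2.53, 2.53], [-0.77, 2.02], [0.04, 2.7], [-1, 4.14], [0.28, 2.66], [-3.11, 3.11]. Speed limits (rad/s): [2.57, 2.57, 3.14, 3.14, 3.14, 3.14].

## Interface

Orientations are given as a 3x3 rotation matrix whose columns are the frame's x, y, z axes.
In Python, from cell import r, cams gives the robot as it stands. Calls block until the motion is done:
- r.move_to(position, orientation): joint-space move of the TCP to a pose.
- r.line_to(position, rotation=None, vel=0.15, threshold=None): straight line of the TCP; rotation=None keeps the orientation; vel is the mean speed in m/s. With threshold (N) it stops when the force on the tool has changed by that much, and returns True; else False.
- r.movej(angles): joint-space move.
- r.move_gripper(opening): finger opening in m; the grip force is fixed at half the most; returns when the fingers have stopped.
- r.sleep(seconds).
- r.ik(position, orientation): joint angles nearest the present ones, or None.
- r.get_obs(): the state.
- cams.grab_frame(name): name is "scene" or "top" or "wrist"; returns (picture, depth): 420x560x3 uint8, blue, green, red; 420x560 float32, m along the optical axis (not along the pixel's ray), 0 where there is no reading.
- cams.camera_params(name): a dict with "vfov" (degrees; the focal length in pixels is half the picture's height over the tangent of half this angle, whatever the lens; pixels are square), "cx", "cy" (the principal point, pixels), "extrinsics" (4x4, takes a point from world to camera coordinates). Camera axes: x right, y up, looking along -z (the intrinsics and any distortion apply to the point x, -y, -z); pixel columns grow to the right and rows downward; lengths in m; the calibration is good to about 2 mm. The wrist camera is an equidistant fisheye: a pixel r from the principal point sees the ray r / f radians off the axis. A picture is of the moment at which its call begins: read the wrist's pose just before it. camera_params takes no time and is no camera call; for the wrist camera it gives the pose at the moment of the call.
A pose or a line that the arm cannot do raises r.PlanningError and nothing moves.
- r.sign_off(): hands the job in, once; it reports no verdict.
The state is a dict: "time_s": time; "q": joint angles; "qvel": joint speeds; "tau": joint torques, N m; "ee_pos": TCP position; "eef_rot": TCP orientation; "contact_force": force on the tool from outside, world axes, zero at the start; "torque": the same for the moment, N m; "width": finger opening in m.
Only numpy, scipy, OpenCV 4.12 (cv2) and the standard library are available. Lean on these libraries where they do the work, as an engineer would, in place of code of your own. Each camera call takes 0.05 s, during which the arm holds its last target. There are 200 camera calls.

## Working session

There is one attempt and no reset: what is moved stays moved. The work goes in short steps, each a Python script; the robot and the scene stay as the last script left them, time stands still between calls to the robot, and variables do not carry over. Pictures are saved under pics/ and viewed, about 8 in all and at most 12, crops included, and the job is handed in when it is done.

```bash
ls; mkdir -p pics; python3 - <<'E'
from cell import r,cams
import cv2,numpy as np
for n in("scene","top"):
    p,d=cams.grab_frame(n); cv2.imwrite(f"pics/{n}0.png",p); np.save(f"pics/{n}0d.npy",d)
    c=cams.camera_params(n); print(n,c)
print(r.get_obs()["time_s"])
E
```

```text
pics
scene {'vfov': 54.2667849417657, 'cx': 279.7943400048937, 'cy': 214.2633706884577, 'extrinsics': array([[ 0.39127612,  0.92026834, -0.00303024, -0.12981659],
       [-0.65885712,  0.28242617,  0.69723938,  0.22956547],
       [ 0.64250315, -0.27081662,  0.71683197, -1.74935887],
       [ 0.        ,  0.        ,  0.        ,  1.        ]])}
top {'vfov': 51.00082188721426, 'cx': 282.3266097064689, 'cy': 208.05988594959865, 'extrinsics': array([[ 0.02294983, -0.99970974,  0.00733099, -0.09355929],
       [ 0.99038764,  0.0237351 ,  0.13626801, -0.53226006],
       [-0.13640246,  0.0041332 ,  0.99064488, -1.24971183],
       [ 0.        ,  0.        ,  0.        ,  1.        ]])}
0.1
```

View pics/top0.png

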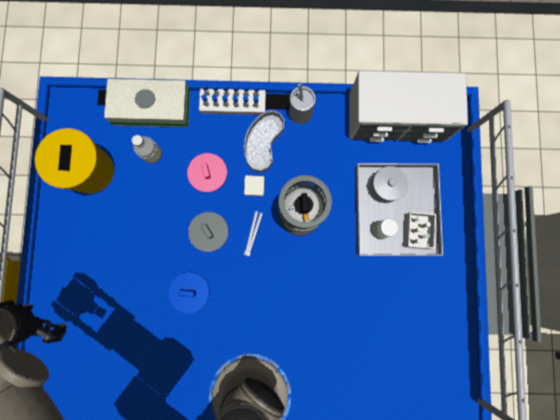

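View pics/scene0.png

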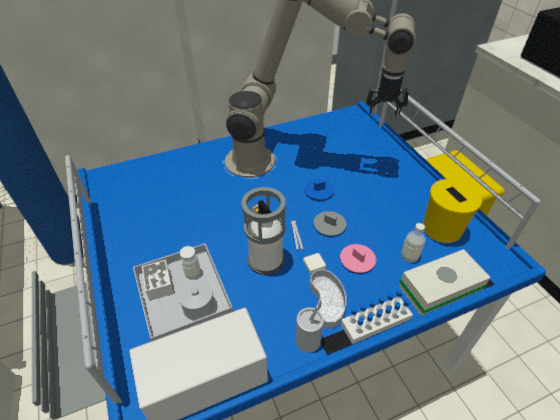

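Top view: guard ring near (305,204), grey cap near (208,231), with its handle running down-right. Blue (189,292) and pink (207,172) are the look-alikes. Coarse localisation comes from depth and rays.

```bash
cat > h.py <<'E'
import numpy as np,cv2
def K(c): return 210/np.tan(np.radians(c["vfov"]/2))
def rays(c,uv,fish=False):
    uv=np.atleast_2d(uv).astype(float); f=K(c); x=(uv[:,0]-c["cx"]); y=(uv[:,1]-c["cy"])
    if fish:
        rr=np.hypot(x,y)+1e-12; t=rr/f; d=np.c_[x/rr*np.sin(t),-y/rr*np.sin(t),-np.cos(t)]
    else: d=np.c_[x/f,-y/f,-np.ones_like(x)]
    E=c["extrinsics"]; R=E[:3,:3]; return -R.T@E[:3,3], d@R
def onplane(c,uv,z,fish=False):
    o,d=rays(c,uv,fish); return o+d*((z-o[2])/d[:,2])[:,None]
def cloud(c,dep,fish=False):
    v,u=np.mgrid[0:420,0:560]; o,d=rays(c,np.c_[u.ravel(),v.ravel()],fish)
    z=-(d@c["extrinsics"][:3,:3].T)[:,2]; P=o+d*(dep.ravel()/z)[:,None]; P[dep.ravel()==0]=np.nan
    return P.reshape(420,560,3)
def circ(P):
    A=np.c_[2*P[:,:2],np.ones(len(P))]; s=np.linalg.lstsq(A,(P[:,:2]**2).sum(1),rcond=None)[0]
    return s[:2],np.sqrt(s[2]+s[:2]@s[:2])
def down(yaw): # tool z down, jaw axis x at yaw
    c,s=np.cos(yaw),np.sin(yaw); return np.array([[c,s,0],[s,-c,0],[0,0,-1.]])
E
python3 - <<'E'
from cell import r,cams
from h import *
for n,boxes in (("top",[(270,170,335,240),(185,208,232,255)]),):
    im=cv2.imread(f"pics/{n}0.png"); c=cams.camera_params(n); P=cloud(c,np.load(f"pics/{n}0d.npy"))
    (a,b,e,g),(a2,b2,e2,g2)=boxes
    Q=P[b:g,a:e].reshape(-1,3); R=Q[(Q[:,2]>.255)&(Q[:,2]<.285)]; print(len(R),np.median(R,0),(np.nanmin(R,0)+np.nanmax(R,0))/2,np.ptp(R,0))
    h=cv2.convexHull(R[:,:2].astype(np.float32))[:,0]; print("ring",circ(h))
    k=Q[(np.hypot(*(Q[:,:2]-circ(h)[0]).T)<.042)]; print("z in mouth",np.nanpercentile(k[:,2],[50,75,90,97]))
    hsv=cv2.cvtColor(im,cv2.COLOR_BGR2HSV); m=np.zeros((420,560),np.uint8); m[b2:g2,a2:e2]=(hsv[b2:g2,a2:e2,1]<90)*255
    cs=max(cv2.findContours(m,0,cv2.CHAIN_APPROX_NONE)[0],key=cv2.contourArea)[:,0]
    print("cap",circ(onplane(c,cv2.convexHull(cs)[:,0],.013)))
    Q=P[b2:g2,a2:e2].reshape(-1,3); H=Q[(Q[:,2]>.035)]; print(len(H),H.mean(0)); w,v=np.linalg.eigh(np.cov(H[:,:2].T)); print(v[:,1],np.degrees(np.arctan2(v[1,1],v[0,1])))
o=r.get_obs(); print(o["eef_rot"]); cw=cams.camera_params("wrist"); print(cw["vfov"],cw["cx"],cw["cy"]); E=cw["extrinsics"]; print(-E[:3,:3].T@E[:3,3]-o["ee_pos"],E[2,:3])
E
```

```text
1069 [ 0.51996191 -0.13434915  0.27101672] [ 0.51900677 -0.13387598  0.26641501] [0.12689023 0.1250069  0.02277106]
ring (array([ 0.51935018, -0.1334209 ]), np.float64(0.06343712655120703))
z in mouth [0.18883672 0.22274797 0.258517   0.26090436]
cap (array([0.46302804, 0.13694442]), np.float64(0.0574705916601514))
91 [0.46165824 0.13543739 0.04987374]
[-0.83603601 -0.54867458] -146.7238692277163
[[ 4.45567236e-01  8.95248136e-01 -7.82847078e-04]
 [ 8.95247406e-01 -4.45567886e-01 -1.15795194e-03]
 [-1.38546583e-03 -1.84896372e-04 -9.99999023e-01]]
65.70646984690485 281.6387752432327 207.4777482965334
[-0.07547868  0.03642676 -0.03004365] [-0.28573085  0.14304852  0.94757322]
```

```bash
python3 - <<'E'
from cell import r,cams
from h import *
P=cloud(cams.camera_params("top"),np.load("pics/top0d.npy"))[170:240,270:335].reshape(-1,3)
k=P[(np.hypot(P[:,0]-.519,P[:,1]+.1335)<.035)&(P[:,2]>.25)]; w,v=np.linalg.eigh(np.cov(k[:,:2].T)); print(len(k),k.mean(0),np.degrees(np.arctan2(v[1,1],v[0,1])),w)
for yaw in (-90,-60,-30,0,30,60,90):
    q=r.ik([.519,-.1335,.401],down(np.radians(yaw))); print(yaw,None if q is None else np.round(q,2))
for z in (.62,.58,.54):
    try: r.move_to([.519,-.1335,z],down(np.radians(90))); break
    except r.PlanningError as e: print(z,e)
c=cams.camera_params("wrist"); p,d=cams.grab_frame("wrist"); np.savez("pics/w1.npz",d=d,E=c["extrinsics"]); cv2.imwrite("pics/w1.png",p)
o=r.get_obs(); print(o["time_s"],o["ee_pos"],o["q"])
E
```

```text
128 [ 0.51896418 -0.13337054  0.25882834] -173.82646607222122 [2.20778669e-05 1.77676883e-04]
-90 [-0.39  0.36  1.5  -0.    1.28  1.18]
-60 [-0.39  0.36  1.5  -0.    1.28  0.65]
-30 [-0.39  0.36  1.5  -0.    1.28  0.13]
0 [-0.39  0.36  1.5  -0.    1.28 -0.39]
30 [-0.39  0.36  1.5  -0.    1.28 -0.92]
60 [-0.39  0.36  1.5  -0.    1.28 -1.44]
90 [-0.39  0.36  1.5  -0.    1.28 -1.97]
2.6417 [ 0.51917659 -0.13282353  0.61984871] [-3.93550579e-01  3.04739221e-01  1.00204033e+00  1.40618390e-04
  1.83511799e+00 -1.96539961e+00]
```

View pics/w1.png

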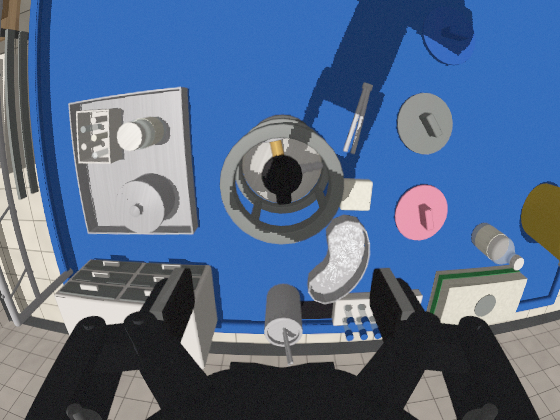

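The wrist view shows the ring centred near (282,180) with the black bar at (282,175), running up-down, which is about world x. The grey cap is at (425,124). I'll refine both from wrist depth.

```bash
python3 - <<'E'
from cell import r,cams
from h import *
c=cams.camera_params("wrist"); z=np.load("pics/w1.npz"); c["extrinsics"]=z["E"]; im=cv2.imread("pics/w1.png")
P=cloud(c,z["d"],True); print("table z",np.nanmedian(P[60:100,200:300,2]))
Q=P[110:250,210:350].reshape(-1,3)
R=Q[np.abs(Q[:,2]-.272)<.006]; R=R[np.hypot(R[:,0]-.519,R[:,1]+.1335)<.08]
h=cv2.convexHull(R[:,:2].astype(np.float32))[:,0]; cc,rad=circ(h); print("ring",cc,rad,np.median(R[:,2]))
rr=np.hypot(*(R[:,:2]-cc).T); inn=[];ang=np.arctan2(*(R[:,:2]-cc).T[::-1])
for a in np.arange(-np.pi,np.pi,.15):
    s=(ang>=a)&(ang<a+.15)
    if s.sum()>3: i=np.argmin(np.where(s,rr,9)); inn.append(R[i])
print("inner",circ(np.array(inn)))
k=Q[(np.hypot(*(Q[:,:2]-cc).T)<.036)&(Q[:,2]>.252)&(Q[:,2]<.268)]
rc=cv2.minAreaRect((k[:,:2]*1000).astype(np.float32)); w,v=np.linalg.eigh(np.cov(k[:,:2].T)); print("bar",len(k),np.median(k,0),rc,np.degrees(np.arctan2(v[1,1],v[0,1])))
# cap
Q=P[90:160,390:460].reshape(-1,3); F=Q[(Q[:,2]>.007)&(Q[:,2]<.02)]; F=F[np.hypot(F[:,0]-.463,F[:,1]-.137)<.075]
h=cv2.convexHull(F[:,:2].astype(np.float32))[:,0]; print("cap",circ(h),np.median(F[:,2]))
H=Q[(Q[:,2]>.044)&(Q[:,2]<.06)]; rc=cv2.minAreaRect((H[:,:2]*1000).astype(np.float32)); w,v=np.linalg.eigh(np.cov(H[:,:2].T)); print(len(H),H.mean(0),rc,np.degrees(np.arctan2(v[1,1],v[0,1])))
E
```

```text
table z 0.0007039984954796408
ring [ 0.5199022  -0.13298396] 0.0635347555063708 0.27257433361070466
inner (array([ 0.51985977, -0.13279972]), np.float64(0.049621558003133615))
bar 650 [ 0.51827429 -0.13344907  0.26038809] ((519.7599487304688, -133.1076202392578), (46.1434326171875, 16.0130615234375), 7.109816551208496) -172.90017864282842
cap (array([0.4630624 , 0.13752695]), np.float64(0.058995905694546845)) 0.013895861792041386
212 [0.46270348 0.13530152 0.050801  ] ((463.0754089355469, 136.69384765625), (43.95552062988281, 15.998315811157227), 35.22024917602539) -146.75943319125855
```

Measurements agree: guard axis (0.5198,-0.1330), bar yaw 7.1°, and cap (0.463,0.137) at yaw 35°. Next I'll grip the knob.

```bash
python3 - <<'E'
from cell import r,cams
from h import *
R=down(np.radians(97.1)); A=np.array([.5198,-.1331,0])
r.move_gripper(.046); r.move_to(A+[0,0,.47],R)
def s(t):
    o=r.get_obs(); print(t,round(o["time_s"],2),np.round(o["ee_pos"],4),np.round(o["q"],3),"F",np.round(o["contact_force"],2),"T",np.round(o["torque"],3),round(o["tau"][5],3),round(o["width"],4))
s("above"); print(r.line_to(A+[0,0,.403],vel=.06,threshold=8)); s("down")
r.move_gripper(.0); s("grip"); r.sleep(.2); s("grip")
q=np.array(r.get_obs()["q"])
for i in range(1,4):
    q[5]+=np.radians(2); r.movej(q); s(i)
E
```

```text
above 3.77 [ 0.5202 -0.1333  0.4715] [-0.394  0.321  1.369  0.     1.449 -2.088] F [ 0.06 -0.22  1.34] T [ 0.008 -0.041 -0.02 ] -0.023 0.0456
False
down 5.03 [ 0.5199 -0.1331  0.4035] [-0.394  0.364  1.495 -0.     1.282 -2.088] F [-0.02 -0.27 -0.07] T [-0.027 -0.034  0.008] 0.0 0.0461
grip 5.41 [ 0.5198 -0.1331  0.4034] [-0.394  0.364  1.495 -0.     1.282 -2.088] F [-1.07  0.33  2.56] T [0.011 0.138 0.065] 0.018 0.015
grip 5.61 [ 0.5198 -0.1331  0.4034] [-0.394  0.364  1.495 -0.     1.282 -2.088] F [-1.07  0.46  4.47] T [0.04  0.186 0.048] 0.021 0.0154
1 5.86 [ 0.5198 -0.1331  0.4034] [-0.393  0.364  1.495  0.     1.282 -2.054] F [-0.87  0.18  2.65] T [0.172 0.146 0.022] 0.065 0.0151
2 6.11 [ 0.5198 -0.133   0.4034] [-0.393  0.364  1.495  0.     1.282 -2.02 ] F [-0.15  1.34  3.47] T [ 0.184  0.115 -0.017] 0.059 0.015
3 6.36 [ 0.5198 -0.133   0.4034] [-0.393  0.364  1.495  0.     1.282 -1.985] F [-1.17  1.64  3.4 ] T [ 0.339  0.126 -0.056] 0.058 0.0153
```

```bash
python3 - <<'E'
from cell import r,cams
from h import *
q=np.array(r.get_obs()["q"]); q0=q[5]; log=[]
def m(n=5):
    a=[]
    for _ in range(n):
        r.sleep(.02); o=r.get_obs(); a.append([o["tau"][5],-o["torque"][2],*o["contact_force"]])
    return np.mean(a,0)
for i in range(48):
    q[5]+=np.radians(2); r.movej(q); v=m(3); log.append(v)
    print(i,round(np.degrees(q[5]-q0),1),np.round(v,3))
    fr=np.median([l[0] for l in log[:-1]]) if i>2 else .058
    if v[0]>fr+.045: break
free=np.median(log[:-1],0); print("free",free)
for i in range(12):
    v=m(8); e=v[0]-free[0]; print("seat",round(np.degrees(q[5]-q0),2),np.round(v,3),round(e,3),round(v[1]-free[1],3))
    if e>.205 or v[1]-free[1]>.27: break
    q[5]+=np.radians(min(1.2,max(.3,(.22-e)/.03))); r.movej(q)
r.sleep(.5); print(m(10)-free, r.get_obs()["time_s"],r.get_obs()["width"])
E
```

```text
0 2.0 [-0.008  0.067 -0.791  1.558  3.108]
1 4.0 [-0.004  0.049 -1.191  2.65   3.469]
2 6.0 [-2.000e-03  4.700e-02  1.270e-01  2.927e+00  3.503e+00]
3 8.0 [-1.000e-03  5.800e-02 -4.250e-01  4.448e+00  3.913e+00]
4 10.0 [-0.012  0.068 -0.344  5.049  3.502]
5 12.0 [-0.019  0.058 -0.059  5.396  3.814]
6 14.0 [-0.018  0.053 -0.245  5.897  4.329]
7 16.0 [-0.018  0.05  -0.231  5.183  4.232]
8 18.0 [-0.018  0.028  0.11   6.639  3.945]
9 20.0 [-0.017  0.043 -0.287  6.368  4.028]
10 22.0 [-0.017  0.049  0.027  6.284  3.468]
11 24.0 [-0.017  0.053  0.439  6.888  3.539]
12 26.0 [-0.016  0.066 -0.044  6.925  4.515]
13 28.0 [-0.016  0.036  0.637  6.959  3.972]
14 30.0 [-0.016  0.055  0.714  7.282  3.723]
15 32.0 [-0.01   0.034  1.019  7.783  3.937]
16 34.0 [ 0.009 -0.014  1.117  7.711  3.483]
17 36.0 [0.037 0.011 1.486 7.417 3.583]
free [-0.0159718   0.0503818  -0.04361706  6.28377083  3.81404225]
seat 36.0 [ 9.000e-03 -2.000e-03  9.450e-01  7.967e+00  3.821e+00] 0.025 -0.052
seat 37.2 [ 0.035 -0.02   1.226  7.962  3.725] 0.051 -0.071
seat 38.4 [ 0.057 -0.034  1.476  8.209  3.797] 0.073 -0.085
seat 39.6 [ 0.082 -0.053  1.507  8.336  3.886] 0.098 -0.103
seat 40.8 [ 0.11  -0.095  1.447  8.567  3.733] 0.126 -0.145
seat 42.0 [ 0.14  -0.12   1.679  8.498  3.436] 0.156 -0.171
seat 43.2 [ 0.171 -0.162  1.438  8.863  3.55 ] 0.187 -0.213
seat 44.31 [ 0.2   -0.194  1.595  8.976  3.595] 0.216 -0.244
[ 0.20928052 -0.24074316  2.04097769  2.70618039 -0.43700133] 15.2417 0.01503128216123198
```

```bash
python3 - <<'E'
from cell import r,cams
from h import *
def m(n=10):
    a=[]
    for _ in range(n):
        r.sleep(.02); o=r.get_obs(); a.append([o["tau"][5],o["torque"][2],*o["contact_force"],o["ee_pos"][0],o["ee_pos"][1],o["q"][5]])
    return np.mean(a,0).round(4)
print(m()); r.move_gripper(.046); print(m()); r.sleep(.3);print(m()); print(r.get_obs()["time_s"])
c=cams.camera_params("wrist"); p,d=cams.grab_frame("wrist"); np.savez("pics/w2.npz",d=d,E=c["extrinsics"]); cv2.imwrite("pics/w2.png",p)
E
```

```text
[ 0.1933  0.1878  1.7019  8.6243  3.4452  0.5201 -0.1321 -1.2129]
[-0.0027 -0.0045 -0.2742  0.0683  0.1265  0.5198 -0.1333 -1.2115]
[-2.0000e-04  1.8000e-03 -6.8900e-02  4.9800e-02 -7.6600e-02  5.1980e-01
 -1.3300e-01 -1.2114e+00]
16.4417
```

View pics/w2.png

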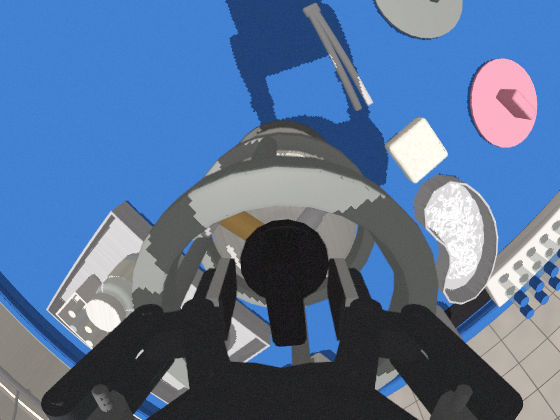

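Releasing dropped the wrist torque from 0.19 N m to zero on both sensors, so seat load was only about 0.13–0.2 N m. The view shows the knob free between the fingers. I'll back off, regrip and snug to about 0.265 N m absolute (0.06 free + 0.2).

```bash
python3 - <<'E'
from cell import r,cams
from h import *
def m(n=8):
    a=[]
    for _ in range(n):
        r.sleep(.02); o=r.get_obs(); a.append([o["tau"][5],o["torque"][2],*o["contact_force"][:2]])
    return np.mean(a,0)
q=np.array(r.get_obs()["q"]); q[5]-=np.radians(8); r.movej(q); z=m(); print("zero",z.round(3))
r.move_gripper(0); q0=q[5]
for i in range(25):
    v=m()-z; t=(v[0]+v[1])/2; print(round(np.degrees(q[5]-q0),2),v.round(3))
    if t>.255 or max(v[:2])>.29: break
    q[5]+=np.radians(min(1.5,max(.4,(.262-t)/.03))); r.movej(q)
r.sleep(.6); print("held",(m()-z).round(3)); r.move_gripper(.046); r.sleep(.2); print("rel",m().round(3),r.get_obs()["time_s"])
o=r.get_obs(); p=np.array(o["ee_pos"]); r.line_to(p+[0,0,.1],vel=.15)
c=cams.camera_params("wrist"); pic,d=cams.grab_frame("wrist"); np.savez("pics/w3.npz",d=d,E=c["extrinsics"]); cv2.imwrite("pics/w3.png",pic)
P=cloud(c,d,True).reshape(-1,3); k=P[(np.hypot(P[:,0]-.5198,P[:,1]+.133)<.034)&(P[:,2]>.253)&(P[:,2]<.268)]
print(cv2.minAreaRect((k[:,:2]*1000).astype(np.float32)))
E
```

```text
zero [-0.09   0.002 -0.27  -0.182]
0.0 [ 9.500e-02 -3.000e-03  2.012e+00  5.018e+00]
1.5 [0.126 0.026 2.018 5.34 ]
3.0 [0.155 0.052 2.305 4.962]
4.5 [0.187 0.087 2.68  5.398]
6.0 [0.223 0.128 2.721 5.235]
7.5 [0.262 0.147 3.053 5.624]
9.0 [0.302 0.213 3.317 5.878]
held [0.292 0.197 2.605 5.501]
rel [ 0.    -0.002  0.038 -0.106] 21.1583
((519.7259521484375, -132.89573669433594), (16.081180572509766, 46.018524169921875), 54.52378845214844)
```

The tau zero there was a friction artefact from the preceding move. The true hold was 0.20 N m, so one more snug using true zeros.

```bash
python3 - <<'E'
from cell import r,cams
from h import *
def m(n=8):
    a=[]
    for _ in range(n):
        r.sleep(.02); o=r.get_obs(); a.append([o["tau"][5],o["torque"][2],*o["contact_force"][:2]])
    return np.mean(a,0)
R=down(np.radians(90-35.5)); A=np.array([.5198,-.1330,0])
r.move_to(A+[0,0,.47],R); print(r.line_to(A+[0,0,.403],vel=.08,threshold=8))
r.sleep(.2); print("zero",m().round(3))
r.move_gripper(0); q=np.array(r.get_obs()["q"]); q0=q[5]
for i in range(25):
    v=m(); t=(v[0]+v[1])/2; print(round(np.degrees(q[5]-q0),2),v.round(3))
    if t>.258 or max(v[:2])>.29: break
    q[5]+=np.radians(min(1.5,max(.4,(.268-t)/.03))); r.movej(q)
r.sleep(.6); print("held",m().round(3)); r.move_gripper(.046); r.sleep(.2); print("rel",m().round(3),r.get_obs()["time_s"])
p=np.array(r.get_obs()["ee_pos"]); r.line_to(p+[0,0,.1],vel=.15)
c=cams.camera_params("wrist"); pic,d=cams.grab_frame("wrist"); cv2.imwrite("pics/w4.png",pic)
P=cloud(c,d,True).reshape(-1,3); k=P[(np.hypot(P[:,0]-.5198,P[:,1]+.133)<.034)&(P[:,2]>.253)&(P[:,2]<.268)]
print(cv2.minAreaRect((k[:,:2]*1000).astype(np.float32)),r.get_obs()["time_s"])
E
```

```text
False
zero [ 0.001 -0.017  0.261 -0.026]
0.0 [0.041 0.066 2.372 4.521]
1.5 [0.049 0.06  1.261 1.715]
3.0 [0.073 0.069 1.722 2.443]
4.5 [0.107 0.089 2.511 3.075]
6.0 [0.141 0.134 3.144 4.096]
7.5 [0.167 0.164 2.888 4.312]
9.0 [0.207 0.192 3.23  4.522]
10.5 [0.249 0.244 3.013 4.781]
11.22 [0.269 0.266 3.571 4.547]
held [0.265 0.261 2.971 4.577]
rel [-0.    -0.01  -0.272  0.059] 28.6583
((519.8150634765625, -132.91688537597656), (16.064987182617188, 46.381126403808594), 54.753448486328125) 29.525
```

```bash
python3 - <<'E'
from cell import r,cams
from h import *
def s(t):
    o=r.get_obs(); print(t,round(o["time_s"],2),np.round(o["ee_pos"],4),"F",np.round(o["contact_force"],2),round(o["width"],4))
C=np.array([.463,.137,0]); R=min((down(np.radians(a)) for a in (125.2,-54.8)),key=lambda R:abs(r.ik(C+[0,0,.3],R)[5]))
r.move_to(C+[0,0,.52],R) if r.ik(C+[0,0,.52],R) is not None else print("no ik")
r.line_to(C+[0,0,.25],vel=.2); print(r.line_to(C+[0,0,.194],vel=.06,threshold=8)); s("down")
r.move_gripper(0); s("grip"); r.line_to(C+[0,0,.5],vel=.15); r.sleep(.2); s("lift")
r.line_to(np.array([.5198,-.1330,.5]),vel=.2); r.sleep(.2); s("over")
p,d=cams.grab_frame("scene"); cv2.imwrite("pics/s2.png",p[100:340,160:400].repeat(2,0).repeat(2,1))
E
```

```text
False
down 34.03 [0.4632 0.137  0.1943] F [-0.56  0.82 -0.45] 0.0459
grip 34.41 [0.4632 0.137  0.1945] F [-0.75  0.63  4.76] 0.0151
lift 36.8 [0.463  0.137  0.4997] F [ 0.37  0.09 -0.98] 0.0155
over 38.53 [ 0.5197 -0.1323  0.5002] F [-0.44 -0.24 -1.65] 0.0151
```

View pics/s2.png

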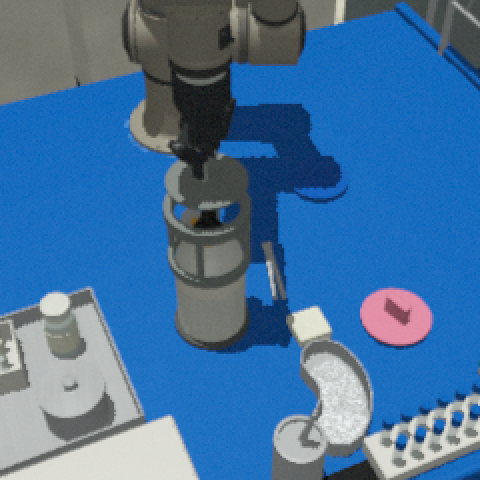

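The scene view shows the cap held level directly over the ring. Lowering gently now.

```bash
python3 - <<'E'
from cell import r,cams
from h import *
def s(t):
    o=r.get_obs(); print(t,round(o["time_s"],2),np.round(o["ee_pos"],4),"F",np.round(o["contact_force"],2),round(o["width"],4))
G=np.array([.5198,-.1330,0])
print(r.line_to(G+[0,0,.463],vel=.03,threshold=8)); s("in")
print(r.line_to(G+[0,0,.4565],vel=.012,threshold=6)); s("home")
if r.get_obs()["ee_pos"][2]<.4605:
    r.move_gripper(.03); r.sleep(.3); s("rel"); r.line_to(G+[0,0,.60],vel=.15); r.sleep(.2); s("up")
    for n in("wrist","top"):
        c=cams.camera_params(n); p,d=cams.grab_frame(n); cv2.imwrite(f"pics/{n}5.png",p)
        P=cloud(c,d,n=="wrist").reshape(-1,3); P=P[np.hypot(P[:,0]-.5198,P[:,1]+.133)<.075]
        F=P[abs(P[:,2]-.277)<.009]; h=cv2.convexHull(F[:,:2].astype(np.float32))[:,0]
        F=F[np.hypot(*(F[:,:2]-G[:2]).T)<.055]; a=np.linalg.lstsq(np.c_[F[:,:2]-G[:2],np.ones(len(F))],F[:,2],rcond=None)[0]
        H=P[P[:,2]>.305]; print(n,circ(h),"plane",a,len(F),"handle",cv2.minAreaRect((H[:,:2]*1000).astype(np.float32)),np.percentile(H[:,2],90))
E
```

```text
False
in 39.97 [ 0.5198 -0.133   0.4632] F [ 0.05 -0.26 -0.31] 0.0153
True
home 40.4 [ 0.5198 -0.133   0.4585] F [-0.86 -0.5   4.09] 0.015
rel 40.99 [ 0.5197 -0.133   0.4575] F [-0.47 -0.07  0.7 ] 0.03
up 42.29 [ 0.5199 -0.1331  0.5993] F [ 0.   -0.31  0.37] 0.0301
wrist (array([ 0.52033581, -0.13285562]), np.float64(0.06354291516793761)) plane [7.59313867e-05 6.63883871e-04 2.77721113e-01] 9272 handle ((520.8477172851562, -132.80819702148438), (44.23088073730469, 131.46151733398438), 44.141056060791016) 0.5224614633165393
top (array([ 0.51913891, -0.13365389]), np.float64(0.06318418440904096)) plane [-0.00180866  0.00061059  0.27691969] 817 handle ((509.9537658691406, -130.0336151123047), (139.17518615722656, 104.39601135253906), 66.8277587890625) 0.7823880573938267
```

View pics/wrist5.png

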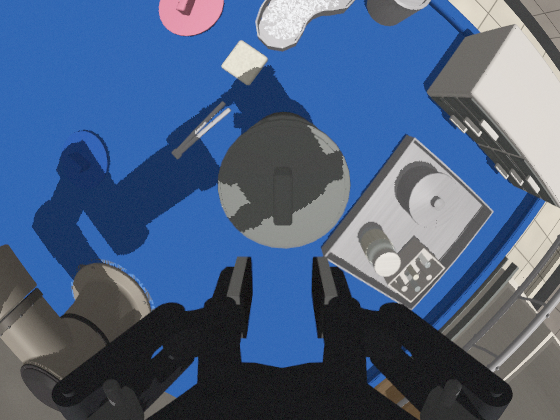

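```bash
python3 - <<'E'
from cell import r
r.sign_off(); print(r.get_obs()["time_s"])
E
```

```text
the job is handed in; nothing more can be done
the job is handed in; nothing more can be done
```

The valve is shut and the grey cap is home in the guard. I handed the job in at about 42 s of robot time, and no verdict is reported.

**Valve:** I turned the knob clockwise and felt the seat roughly 35–40° from the start. The final hold was 0.265 N m at the wrist for over half a second, about 0.20 N m above free. It took three grips:
- **First hold:** it turned out too light once I had a true zero reading.
- **Second hold:** also too light, because the torque zero I used was off.
- **Third hold:** the joint and wrist torque readings agreed, 0.265 against 0.261.

After release the knob stayed at about -35° yaw. I could not measure what load remains on the seat after springback. I also never saw the expected steady 0.06 N m of free running while standing still, so the seat figure is uncertain by a few hundredths of a N m.

**Cap:** it went in with a contact of about 4 N and was let go.
- **Depth measurements:** the flange top sits at 277–278 mm (277 mm is home), with tilt under 0.002 rad.
- **Centring:** the last wrist picture shows it centred over the guard, handle up, with the gripper clear above. My numeric centre fit (within about 1 mm) and my handle check are unreliable, because the ring and the gripper got into those measurements.

**Other things on the trolley:** those visible in the last picture look unmoved; I did not measure them.

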